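# Lock the filter cap into the bench aspirator

## Task

Put the winged filter cap back on the bench aspirator pump: take it from its ring stand, set it in the port, find the slots by feel, press it fully down and twist it clockwise to the stop, then let it go so that it springs up into its locking notches and stays locked. Press gently, never ramming or wrenching the cap against the pump, and leave the bottle, the jar and the tube rack where they are.

Things in the scene. Friction and masses are not known exactly. Their poses are not given: they have to be found in the camera images.
- cap: Loose white plastic bayonet filter cap, about 0.12 kg, 58 mm high. Origin: centre of its underside, z up its axis. Pilot plug 28 mm in diameter, z = 0 to 22 mm, its foot tapered to 22 mm over 4 mm; above it a flange 54 mm in diameter, z = 22 to 28 mm. At the start it hangs upright in the ring stand, flange on the rim. It is alike after half a turn.
- cap_wing (a point): Centre of the cap's upright wing grip, 43 mm above the cap's origin, axes as the cap's. The wing is 46 mm long along the cap's x (in line with the lugs), 12 mm thick along y and 30 mm high, standing on the flange. Pinch it firmly across its thickness from above.
- cap_lugs (a point): Point on the cap's axis level with the middle of its two equal lugs, 12 mm above the cap's origin. The lugs stand out along the cap's +x and -x to 20 mm from the axis; each is 8 mm wide (along y) and 4 mm high (2 mm above and below this point).
- stand: Fixed plain steel ring, 62 mm outside and 44 mm inside diameter, 26 mm high, origin at the centre of its underside. The cap hangs in it by the flange, with about 2 mm of play.
- pump: Fixed grey aspirator pump, a box 140 x 140 x 60 mm with an aluminium bayonet collar rising from the middle of its top to 75 mm. Origin at the centre of its underside, below the port's axis; z up. It may stand to the left or to the right, with the stand on the other side.
- port (a point): Centre of the port's mouth, in the collar's top face, 75 mm above the table; axes as the pump's. The collar is 60 mm in outside diameter, its bore 30 mm. Two opposite slots 12 mm wide reach 21.5 mm from the axis; the lugs pass down them, with about 0.1 rad of play either way. The lugs rest on the collar's top with the cap's origin 10 mm below this point.
- port_slots (a point): On the port's axis at the underside of the lip, 6 mm below the mouth; axes as the PUMP'S, not the slots'. The collar is clamped at a different angle each time: the line through its slots lies within 0.4 rad either way of the pump's x axis and no pose reports it. See it from above, or feel: lugs resting lightly on the collar, turn until they drop in.
- port_plunger (a point): Top of a spring plunger in the bore at rest, 14 mm below the mouth. The cap's foot meets it there; it pushes up with 3 N, rising to 7 N when the cap is fully down (flange on the collar, cap origin 22 mm below the mouth). In line with the slots, a cap let go is pushed back up to here, unlocked.
- port_lock (a point): On the port's axis, 17.5 mm below the mouth: where the cap's origin stands when locked. Within 2 mm of fully down the lugs clear the lip and turn clockwise from above, 1.22 rad from slots to notches; a solid stop follows 0.1 rad further. Counter-clockwise is blocked. Let go at the stop, the cap rises about 4.5 mm into the notches and is locked.
- bottle: Bystander: small clear lab bottle with a cap, 54 mm in diameter, 100 mm high, origin at its underside. Leave it alone.
- jar: Bystander: squat white jar, 60 mm in diameter, 70 mm high, origin at its underside. Leave it alone.
- rack: Bystander: tube rack full of capped tubes, 50 x 130 mm, 73 mm high, origin at its underside. Leave it alone.
Things that resemble listed ones, but are neither listed nor needed, are in the scene too. Leave any green or purple look-alike of the cap alone.

How it is judged (in metres and radians):
On the way, in this order (a step that is already met when the one before it is completed fails the run):
1. the cap is lifted clear of its stand (height (world z) of cap above 0.04 m and horizontal distance between cap and port above 0.05 m), for 0.1 s.
2. the cap is pressed fully down in the port, lugs below the lip (horizontal distance between cap and port below 0.003 m and z of cap in the frame of port below -0.0202 m), for 0.1 s.
At the end, for the whole second after the job is handed in: The cap is released, at rest and upright (within 0.08 rad) on the port's axis (within 3 mm), held up by the plunger in the locking notches: its origin 16.2 to 18.8 mm below the port's mouth (horizontal distance between cap and port below 0.003 m and z of cap in the frame of port between -0.0188 and -0.0162 m and angle between cap's own z axis and vertical below 0.08 rad and linear speed of cap below 0.02 m/s and contact force between cap and the fingers below 0.1 N); the robot touches nothing.
It fails at once if the cap is rammed or wrenched against the pump with more than 60 N (contact force between cap and pump above 60 N).
It fails at once if a bystander is moved more than 15 mm (distance of any of bottle, jar, rack from where it was at the start of the episode above 0.015 m).
It also fails if it takes over 67 s, if anything falls off the work surface, if the arm or the gripper's body presses on something with over 40 N, if the wrist force passes 120 N, or if a joint passes its speed limit or range.

## Robot

A 6-joint arm with a two-finger parallel gripper is mounted at the origin on the work surface. World frame = base frame: x ahead of the robot, y to its left, z up, the work surface at z = 0. Lengths are in mm, angles in rad, forces in N, time in s.
With the tool pointing down it reaches from about 400 to 925 mm from the base axis. Payload 3.4 kg.
Tool frame: the origin (TCP) lies between the finger pads; the fingertips stand 25 mm ahead of it and the grasp point (between the pads) lies 6 mm ahead of it; z points along the fingers, y is the direction in which the jaws open and shut (so a half turn about z gives the same grasp; the last joint's range is limited). The gripper opens to 85 mm and grips with 20 to 120 N. Pads are 22 mm wide; open, the fingers measure 114 mm over their backs; the gripper's body (76 mm by 85 mm) begins 54 mm behind the grasp point. The pads swing forward as they close: fully open they stand 13 mm farther back than shut.
Start: joints at [-1.312, 0.307, 1.506, -0, 1.328, -0.073], TCP at [187.28, -543.652, 256.305] pointing down, gripper open.
Joint ranges: [-3.12, 3.12], [-1.05, 2.28], [0.14, 2.33], [-1.42, 4.57], [0.1, 2.73], [-2.68, 2.68]. Speed limits (rad/s): [2.57, 2.57, 3.14, 3.14, 3.14, 3.14].

## Interface

Orientations are given as a unit quaternion [x, y, z, w].
In Python, from bench import manip gives the robot as it stands.
- The arm moves only by the tool carry_out, never from a script. Its argument "series" is one flat list of numbers, 7 for each row, row after row: the shift along the tool's x, y, z as a fraction of full scale, then the turn, a rotation vector about the tool's x, y, z as a fraction of full scale, then the closure, from 0 (fully open) to 1 (shut). A call has 1 to 10 rows; each row shifts and turns the commanded pose from where the row before left it, along the tool's axes as they then stand; what a row does not reach is not made up. Full scale, the value 1, is 0.06 m for a shift and 120 degrees for a turn. A row lasts 1/8 s, in which the tool goes at most 62.5 mm and 10.7 degrees, less where a joint would pass 70% of its speed; a pose out of reach is approached as far as the arm can. A call with a number of a shift or a turn outside -1 to 1 is refused whole. A call with a gripper value outside its range is refused whole. The fingers move at their own pace and stop on an object; the grip force is fixed at half the most. Time passes only in rows, so rows that do not move let the fingers close. It gives the time, the measured TCP pose, the force and the opening at its end, in the units of the state.
- manip.get_state(): the state, without advancing time (a new reading comes with each control period).
- manip.get_image(name): name is "side" or "top" or "wrist"; returns a dict with "color" (480x640x3 uint8, blue, green, red), "depth" (480x640 float32, mm along the optical axis (not along the pixel's ray), 0 where there is no reading), "fx", "fy", "cx", "cy" (pixels), "dist" ([k1, k2, p1, p2, k3] as OpenCV has them; the pictures are not rectified), "pose" (4x4, takes a point from camera to world coordinates); the wrist camera has in their place "tool_from_camera" (4x4, takes a point from camera to tool coordinates, whose origin is the TCP and whose axes are the flange's). Camera axes: x right, y up, looking along -z (the intrinsics and any distortion apply to the point x, -y, -z); pixel columns grow to the right and rows downward; lengths in mm; the calibration is good to about 2 mm. A picture is of the moment at which its call begins: read the wrist's pose just before it.
- manip.close_job(): hands the job in, once; it reports no verdict.
The state is a dict: "time": time; "qpos": joint angles; "qvel": joint speeds; "joint_efforts": joint torques, N m; "eef_pos": TCP position; "tcp_rot": TCP orientation; "ft_force": force on the tool from outside, world axes, zero at the start; "ft_torque": the same for the moment, N m; "finger_gap": opening from 0.0 (shut) to 1.0 (fully open).
Only numpy, scipy, OpenCV 4.12 (cv2) and the standard library are available. Lean on these libraries where they do the work, as an engineer would, in place of code of your own. Each camera call takes 0.05 s, during which the arm holds its last target.

## Working session

There is one attempt and no reset: what is moved stays moved. The work goes in short steps, Python scripts to look and compute and a tool call to move; the robot and the scene stay as the last step left them, time stands still between calls to the robot, and variables do not carry over. Pictures are saved under pics/ and viewed, and the job is handed in when it is done.

Besides the shell and the picture viewer there is one more tool, called after ">>>" as name(argument=value, ...), one argument or row to a line, values as JSON. carry_out: Moves the arm, as the interface text tells. Its arguments: {"type":"object","properties":{"series":{"type":"array"}},"required":["series"]}

```bash
ls; mkdir -p pics
python3 - <<'E'
from bench import manip
import cv2,numpy as np
s=manip.get_state(); print({k:np.round(v,3).tolist() for k,v in s.items()})
for n in ["top","side","wrist"]:
    im=manip.get_image(n); cv2.imwrite(f"pics/{n}0.png",im["color"]); np.save(f"pics/{n}0_d.npy",im["depth"])
    print(n,{k:np.round(v,4).tolist() for k,v in im.items() if k not in("color","depth")})
E
```

```text
pics
{'time': 0.0, 'qpos': [-1.313, 0.308, 1.508, -0.0, 1.328, -0.073], 'qvel': [-0.0, 0.001, -0.0, 0.0, 0.001, 0.001], 'joint_efforts': [-0.002, -45.756, -25.191, -0.0, 0.013, -0.0], 'eef_pos': [187.076, -543.027, 255.397], 'tcp_rot': [0.986, 0.165, -0.0, -0.001], 'ft_force': [-0.079, -0.145, 0.617], 'ft_torque': [-0.019, 0.027, -0.012], 'finger_gap': 1.001}
top {'fx': 617.9285, 'fy': 617.9285, 'cx': 319.9176, 'cy': 240.69, 'dist': [-0.1462, 0.0, 0.0, 0.0, 0.0], 'pose': [[-0.026, 0.9975, -0.0663, 542.3567], [-0.9997, -0.0262, -0.0017, -39.5148], [-0.0034, 0.0662, 0.9978, 1210.5984], [0.0, 0.0, 0.0, 1.0]]}
side {'fx': 516.3455, 'fy': 516.3455, 'cx': 326.3916, 'cy': 243.201, 'dist': [0.0126, 0.0, 0.0, 0.0, 0.0], 'pose': [[0.9537, 0.1396, -0.2664, 367.416], [-0.3006, 0.4763, -0.8263, -819.0416], [0.0115, 0.8681, 0.4962, 563.8963], [0.0, 0.0, 0.0, 1.0]]}
wrist {'fx': 385.6122, 'fy': 385.6122, 'cx': 317.4573, 'cy': 243.498, 'dist': [-0.0381, 0.0, 0.0, 0.0, 0.0], 'tool_from_camera': [[0.0011, 0.9611, 0.276, 70.0064], [1.0, -0.0008, -0.0012, 0.2098], [-0.001, 0.276, -0.9611, -117.2166], [0.0, 0.0, 0.0, 1.0]]}
```

View pics/top0.png

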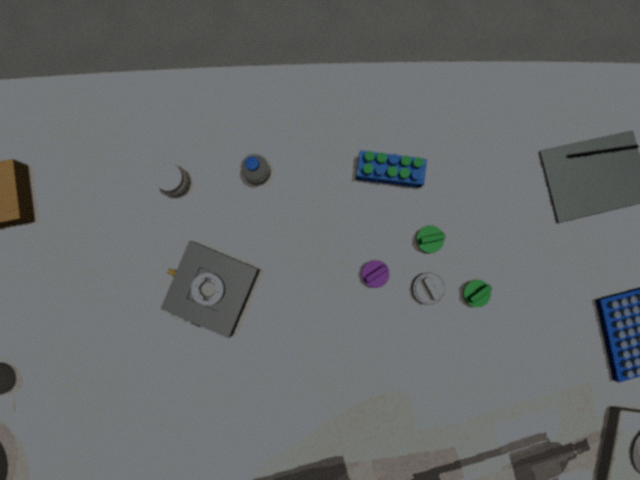

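View pics/side0.png

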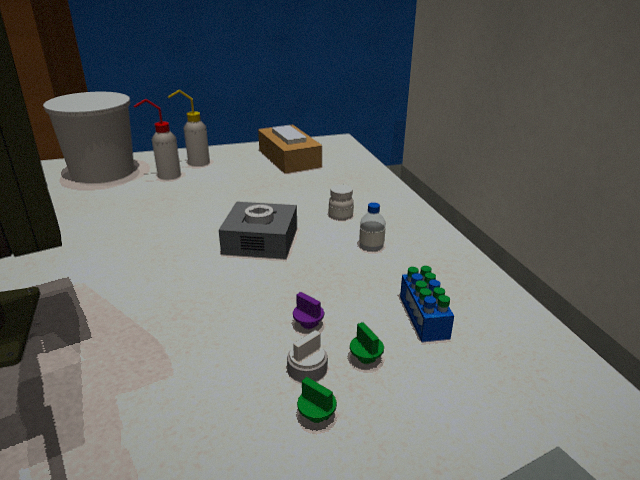

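View pics/wrist0.png

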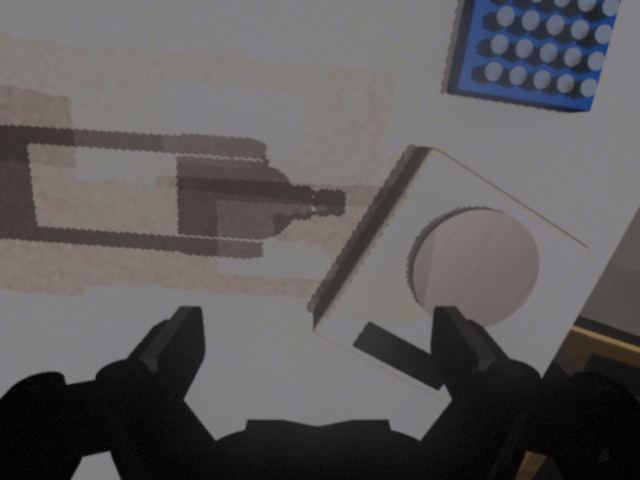

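The top view shows the white cap in its ring at (429,289). Three things could be taken for it: green at (430,239), green at (477,293) and purple at (375,274). I choose the white one, because it sits in the steel ring. The pump collar is at (208,289), the jar at (174,180), the bottle at (255,169) and the rack at (391,169). Next are close crops to check this.

Run:
```python
import cv2,numpy as np
im=cv2.imread("pics/top0.png")
def crop(u,v,h,s):
    c=im[v-h:v+h,u-h:u+h]; c=cv2.resize(c,None,fx=s,fy=s,interpolation=cv2.INTER_CUBIC)
    return cv2.convertScaleAbs(c,alpha=1.6)
cv2.imwrite("pics/crop_a.png",np.hstack([crop(429,289,25,8),crop(208,289,25,8)]))
d=np.load("pics/top0_d.npy")
print(d[289,429],d[289,208],d[289,195],d[270,195],d[350,429])
```

```text
1145.9658 1145.5111 1133.3743 1152.2808 1196.5289
```

View pics/crop_a.png

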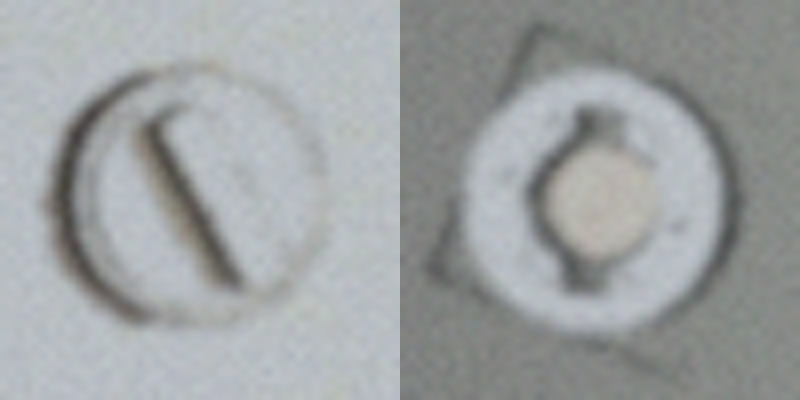

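The crop confirms the white winged cap in the ring. Its wing runs from about (421,279) to (434,299) in the full picture. The collar slots are at about (208,279) and (206,299) in the full picture, so the slot line runs roughly along world x.

```bash
cat > h.py <<'E'
import cv2,numpy as np
from scipy.spatial.transform import Rotation as R
from bench import manip
def K(im): return np.array([[im["fx"],0,im["cx"]],[0,im["fy"],im["cy"]],[0,0,1.]])
def ray(im,uv,T=None):
    T=im["pose"] if T is None else T
    p=cv2.undistortPoints(np.array(uv,float).reshape(-1,1,2),K(im),np.array(im["dist"])).reshape(-1,2)
    d=np.c_[p[:,0],-p[:,1],-np.ones(len(p))]
    return T[:3,3],d@np.array(T)[:3,:3].T
def onz(im,uv,z,T=None):
    o,d=ray(im,uv,T); return o+d*((z-o[2])/d[:,2])[:,None]
def toolT(s):
    T=np.eye(4);T[:3,:3]=R.from_quat(s["tcp_rot"]).as_matrix();T[:3,3]=s["eef_pos"];return T
def wrist():
    s=manip.get_state(); im=manip.get_image("wrist"); return s,im,toolT(s)@np.array(im["tool_from_camera"])
def yaw(s): # direction of tool x in world
    M=R.from_quat(s["tcp_rot"]).as_matrix(); return np.arctan2(M[1,0],M[0,0])
def delta(s,pos,yawx,):
    """tool-axis shift (mm, fractions of 60) and turn about tool z (fraction of 120deg) to a tool-down pose"""
    M=R.from_quat(s["tcp_rot"]).as_matrix()
    G=np.array([[np.cos(yawx),np.sin(yawx),0],[np.sin(yawx),-np.cos(yawx),0],[0,0,-1]]).astype(float)
    d=M.T@(np.array(pos)-s["eef_pos"]); rv=R.from_matrix(M.T@G).as_rotvec()
    return np.round(d/60,3),np.round(rv/np.radians(120),3)
E
python3 - <<'E'
from h import *
im=manip.get_image("top")
s=manip.get_state()
w=onz(im,[(421+.5,279+.5),(434,299)],53)  # dark side of wing rough
print("wing",w,np.arctan2(*(w[1]-w[0])[[1,0]]))
print("ring c",onz(im,[(428,289)],28))
sl=onz(im,[(600/8-50+208-25,118/8+264),(578/8-50+208-25,280/8+264)],72)
print("slots",sl,np.degrees(np.arctan2(*(sl[0]-sl[1])[[1,0]])))
print("collar c",onz(im,[(598/8-50+183,202/8+264)],75))
pc=onz(im,[(190,243),(259,268),(232,335),(163,309)],60); print("pump",pc,pc.mean(0))
print("yaw",yaw(s))
print(onz(im,[(391,169),(174,180),(255,169),(430,239),(477,293),(375,274)],50))
E
```

```text
wing [[ 541.26958297 -226.30240498   53.        ]
 [ 504.02294739 -248.72781855   53.        ]] -2.5996459484554357
ring c [[ 522.68643814 -242.28150488   28.        ]]
slots [[552.87962177 171.23358324  72.        ]
 [515.59363445 177.04934666  72.        ]] -8.86540001335475
collar c [[533.51459335 171.48779817  75.        ]]
pump [[620.85219162 206.59971617  60.        ]
 [570.76215633  77.28032242  60.        ]
 [447.32576842 130.4724712   60.        ]
 [498.1615011  259.95436797  60.        ]] [534.27540437 168.57671944  60.        ]
yaw 0.3317869389418538
[[ 752.64463002 -176.40650179   50.        ]
 [ 743.232478    238.74476577   50.        ]
 [ 759.49695153   82.46780463   50.        ]
 [ 617.20210851 -245.6846748    50.        ]
 [ 512.60142306 -331.83739846   50.        ]
 [ 554.07252328 -139.35355145   50.        ]]
```

Run:
```python
from h import *
s=manip.get_state()
print(delta(s,[523,-242,190],0.53))
```

```text
(array([ 6.927, -2.923,  1.1  ]), array([-0.001, -0.   , -0.095]))
```

>>> carry_out(
  series=[0.7,-0.3,0.1,0,0,0,0.3,0.7,-0.3,0.1,0,0,0,0.3,0.7,-0.3,0.1,0,0,0,0.3,0.7,-0.3,0.1,0,0,0,0.3,0.7,-0.3,0.1,0,0,0,0.3,0.7,-0.3,0.1,0,0,0,0.3,0.7,-0.3,0.1,0,0,0,0.3,0.7,-0.3,0.1,0,0,0,0.3,0.7,-0.3,0.1,0,0,0,0.3,0.63,-0.22,0.2,0,0,0,0.3],
)

```text
time: 1.45
eef_pos: [524.7, -241.3, 190.4]
tcp_rot: [0.986, 0.165, 0.0, 0.0]
ft_force: [-1.1, 0.7, 0.3]
finger_gap: 0.7
```

>>> carry_out(
  series=[0,0,0,0,0,-0.05,0.3,0,0,0,0,0,-0.045,0.3,0,0,0,0,0,0,0.3,0,0,0,0,0,0,0.3],
)

```text
time: 1.95
eef_pos: [523.2, -242.6, 190.3]
tcp_rot: [0.965, 0.261, -0.0, -0.0]
ft_force: [-0.0, 0.4, 0.5]
finger_gap: 0.699
```

Run:
```python
from h import *
s,im,T=wrist()
print(s["time"],s["eef_pos"],yaw(s),s["finger_gap"],s["ft_force"])
cv2.imwrite("pics/w1.png",cv2.convertScaleAbs(im["color"],alpha=1.5))
np.savez("pics/w1.npz",T=T,c=im["color"],d=im["depth"])
```

```text
1.95 [ 523.20929047 -242.61217952  190.25354932] 0.529109403304288 0.699374489727929 [-0.02101125  0.41652179  0.5375221 ]
```

View pics/w1.png

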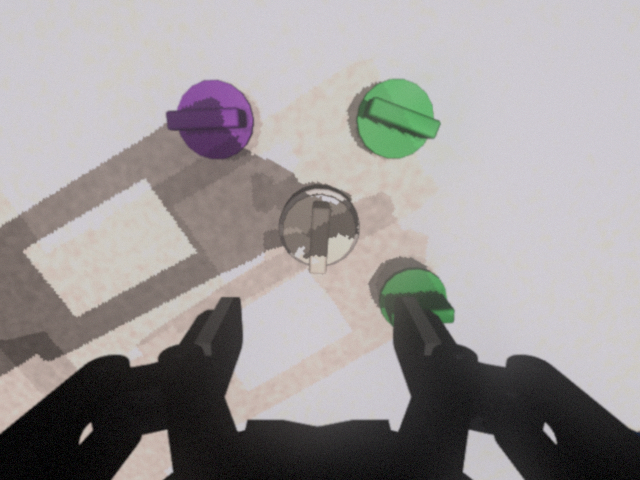

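Run:
```python
import cv2
im=cv2.imread("pics/w1.png")[170:290,260:380]
cv2.imwrite("pics/w1c.png",cv2.resize(im,None,fx=5,fy=5,interpolation=cv2.INTER_CUBIC))
```

```text
(no output)
```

View pics/w1c.png

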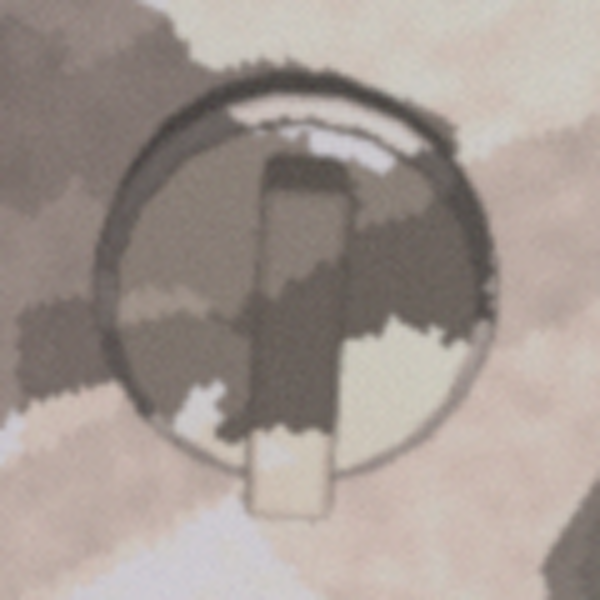

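The crop shows the wing's top face with corners at crop (263,193), (352,193), (330,517) and (247,515). In the full frame that runs from (322,209) to (318,273).

Run:
```python
from h import *
z=np.load("pics/w1.npz"); T=z["T"]
im=manip.get_image("wrist")
uv=[(260+a/5,170+b/5) for a,b in [(263,193),(352,193),(330,517),(247,515)]]
p=onz(im,uv,62,T); print(p, p.mean(0))
a=(p[0]+p[1])/2-(p[2]+p[3])/2; ya=np.arctan2(a[1],a[0]); print(np.hypot(*a[:2]),ya)
s=manip.get_state(); print(delta(s,[*p.mean(0)[:2],60],ya))
f=onz(im,[(260+a/5,170+b/5) for a,b in [(95,280),(495,300),(300,480)]],27,T);print(f)
```

```text
[[ 541.58643627 -228.77197606   62.        ]
 [ 547.39856488 -238.68917377   62.        ]
 [ 507.68095795 -258.9938185    62.        ]
 [ 502.24557192 -249.14328649   62.        ]] [ 524.72788276 -243.89956371   62.        ]
44.45440137833318 0.47518392293303147
(array([0.012, 0.03 , 2.172]), array([ 0.   , -0.   ,  0.026]))
[[ 511.48963666 -216.77647289   27.        ]
 [ 539.10554346 -270.00202634   27.        ]
 [ 499.71928308 -259.25878729   27.        ]]
```

>>> carry_out(
  series=[0.012,0.03,0.1,0,0,0.026,0.5,0,0,0.4,0,0,0,0.5,0,0,0.4,0,0,0,0.5,0,0,0.4,0,0,0,0.5,0,0,0.3,0,0,0,0.5,0,0,0.2,0,0,0,0.5,0,0,0.2,0,0,0,0.5,0,0,0.15,0,0,0,0.5,0,0,0,0,0,0,0.5],
)

```text
time: 3.18
eef_pos: [524.5, -243.6, 60.7]
tcp_rot: [0.972, 0.236, -0.0, -0.0]
ft_force: [-1.1, -0.9, -0.3]
finger_gap: 0.498
```

Run:
```python
from h import *
s,im,T=wrist()
print(s["time"],s["eef_pos"],yaw(s),s["finger_gap"],s["ft_force"])
cv2.imwrite("pics/w2.png",cv2.convertScaleAbs(im["color"],alpha=1.5))
```

```text
3.175 [ 524.51416655 -243.5640675    60.73054912] 0.47623127609893856 0.49776548351107885 [-1.06588819 -0.88725514 -0.33693871]
```

View pics/w2.png

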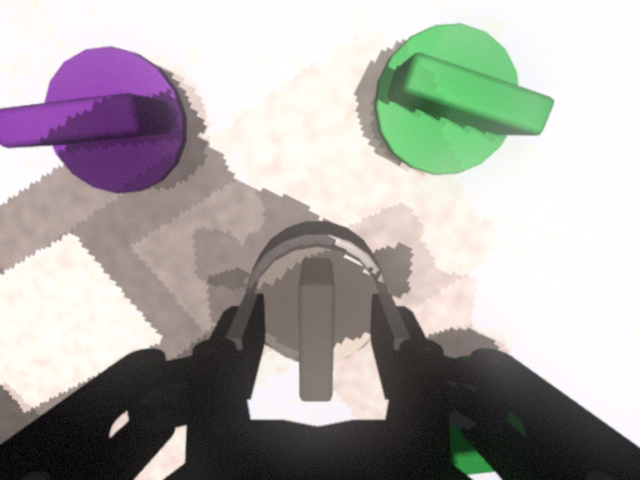

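The wing at (316,330) sits between the fingers, which are at (255,..) and (380,..). The image is close to symmetric and there is no contact force. I close the gripper.

>>> carry_out(
  series=[0,0,0,0,0,0,1,0,0,0,0,0,0,1,0,0,0,0,0,0,1,0,0,0,0,0,0,1,0,0,0,0,0,0,1,0,0,0,0,0,0,1],
)

```text
time: 3.98
eef_pos: [525.3, -243.9, 62.0]
tcp_rot: [0.972, 0.236, 0.0, 0.0]
ft_force: [-0.6, 1.0, 6.4]
finger_gap: 0.125
```

Run:
```python
from h import *
s=manip.get_state()
print(s["time"],s["eef_pos"],yaw(s),s["finger_gap"],s["ft_force"])
```

```text
3.975 [ 525.29451559 -243.92300398   62.00238683] 0.476311308365621 0.1254591020086076 [-0.58582215  1.00253504  6.41594781]
```

>>> carry_out(
  series=[0,0,-0.1,0,0,0,1,0,0,-0.2,0,0,0,1,0,0,-0.4,0,0,0,1,0,0,-0.4,0,0,0,1,0,0,-0.4,0,0,0,1,0,0,-0.4,0,0,0,1,0,0,-0.2,0,0,0,1,0,0,0,0,0,0,1,0,0,0,0,0,0,1],
)

```text
time: 5.1
eef_pos: [524.2, -243.4, 186.4]
tcp_rot: [0.972, 0.236, -0.001, -0.001]
ft_force: [0.2, 0.2, -1.6]
finger_gap: 0.126
```

Run:
```python
from h import *
s,im,T=wrist()
print(s["time"],s["eef_pos"],yaw(s),s["finger_gap"],s["ft_force"])
cv2.imwrite("pics/w3.png",cv2.convertScaleAbs(im["color"],alpha=1.5))
im=manip.get_image("side");c=im["color"][200:440,200:520]
cv2.imwrite("pics/s3.png",cv2.convertScaleAbs(cv2.resize(c,None,fx=2,fy=2),alpha=1.5))
```

```text
5.1 [ 524.19224799 -243.37402653  186.43869126] 0.476330586658412 0.1262619039314041 [ 0.20012373  0.1751798  -1.56232954]
```

View pics/w3.png

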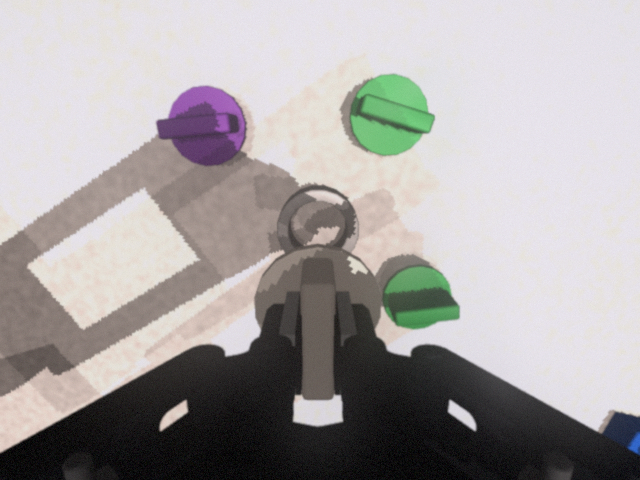

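View pics/s3.png

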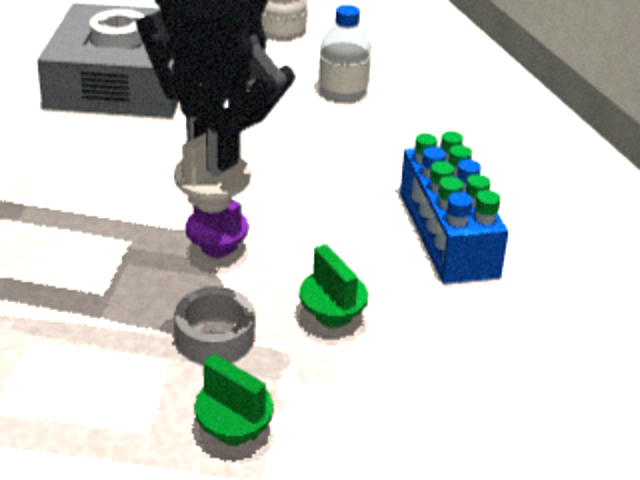

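The cap is held, with its wing top at (303–334, 283–400) in the wrist view, and the ring is empty. Next I measure the cap's offset in the hand and the way to the port.

Run:
```python
from h import *
im=manip.get_image("wrist"); A=np.array(im["tool_from_camera"])
p=onz(im,[(303,284),(334,284),(331,399),(302,399)],0,A); print(p,p.mean(0))
# flange outline at tool z=30 (flange top)
q=onz(im,[(255,300),(382,300),(318,246)],30,A); print(q)
img=cv2.imread("pics/w3.png")[230:420,240:400]
cv2.imwrite("pics/w3c.png",cv2.resize(img,None,fx=4,fy=3))
s=manip.get_state()
M=toolT(s)
print(delta(s,[533.5,171.5,200],-0.155+np.pi))
```

```text
[[ 22.54231099  -4.36351921   0.        ]
 [ 22.54894741   5.75130419   0.        ]
 [-21.99934538   5.28268169   0.        ]
 [-22.00316945  -5.16626305   0.        ]] [0.27218589 0.3760509  0.        ]
[[  3.23282404 -25.53768541  30.        ]
 [  3.26418567  27.22997336  30.        ]
 [ 26.6385037    0.59688612  30.        ]]
(array([ 3.307, -6.076, -0.223]), array([-1.000e-03, -1.000e-03, -1.199e+00]))
```

View pics/w3c.png

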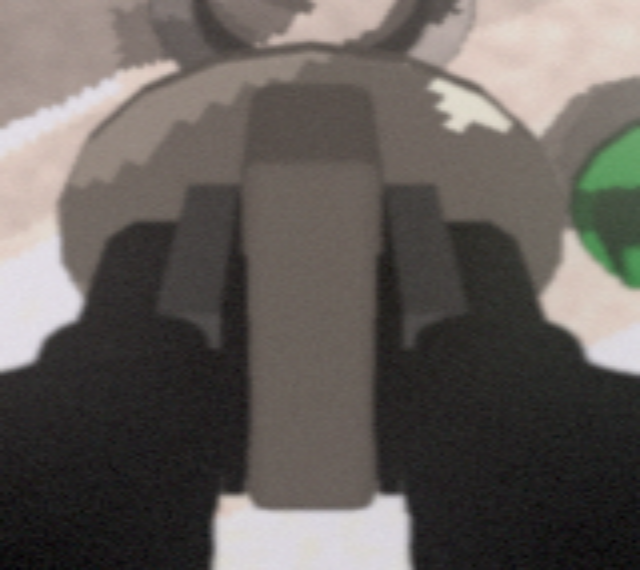

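Run:
```python
from h import *
s=manip.get_state()
print(delta(s,[573,165,225],-0.155+np.pi))
```

```text
(array([ 3.842, -5.678, -0.641]), array([-1.000e-03, -1.000e-03, -1.199e+00]))
```

>>> carry_out(
  series=[0.4,-0.6,-0.1,0,0,0,1,0.4,-0.6,-0.1,0,0,0,1,0.4,-0.6,-0.1,0,0,0,1,0.4,-0.6,-0.1,0,0,0,1,0.4,-0.6,-0.1,0,0,0,1,0.4,-0.6,-0.14,0,0,0,1,0.4,-0.6,0,0,0,0,1,0.4,-0.6,0,0,0,0,1,0.4,-0.6,0,0,0,0,1,0.24,-0.28,0,0,0,0,1],
)

```text
time: 6.5
eef_pos: [573.1, 166.8, 224.9]
tcp_rot: [0.972, 0.237, -0.001, -0.0]
ft_force: [0.4, -0.7, -1.6]
finger_gap: 0.129
```

>>> carry_out(
  series=[0,0,0,0,0,-0.08,1,0,0,0,0,0,-0.08,1,0,0,0,0,0,-0.08,1,0,0,0,0,0,-0.08,1,0,0,0,0,0,-0.08,1,0,0,0,0,0,-0.08,1,0,0,0,0,0,-0.08,1,0,0,0,0,0,-0.08,1,0,0,0,0,0,-0.08,1,0,0,0,0,0,-0.08,1],
)

```text
time: 7.75
eef_pos: [573.3, 163.9, 225.1]
tcp_rot: [0.473, 0.881, -0.001, -0.0]
ft_force: [-0.2, 0.1, -1.7]
finger_gap: 0.13
```

>>> carry_out(
  series=[0,0,0,0,0,-0.08,1,0,0,0,0,0,-0.08,1,0,0,0,0,0,-0.08,1,0,0,0,0,0,-0.08,1,0,0,0,0,0,-0.079,1,0,0,0,0,0,0,1,0,0,0,0,0,0,1],
)

```text
time: 8.62
eef_pos: [573.3, 164.3, 225.4]
tcp_rot: [0.079, 0.997, -0.0, -0.0]
ft_force: [-0.2, 0.3, -2.0]
finger_gap: 0.127
```

Run:
```python
from h import *
s,im,T=wrist()
print(s["time"],s["eef_pos"],yaw(s),s["qpos"],s["finger_gap"],s["ft_force"])
np.savez("pics/w4.npz",T=T,c=im["color"])
cv2.imwrite("pics/w4.png",cv2.convertScaleAbs(im["color"],alpha=1.5))
```

```text
8.625 [573.34178514 164.34082365 225.38482105] 2.984384788064056 [ 2.08478570e-01  3.60823705e-01  1.50464486e+00 -2.50963859e-04
  1.27679260e+00 -1.20503721e+00] 0.1274763378357555 [-0.21608063  0.32677155 -2.03094947]
```

View pics/w4.png

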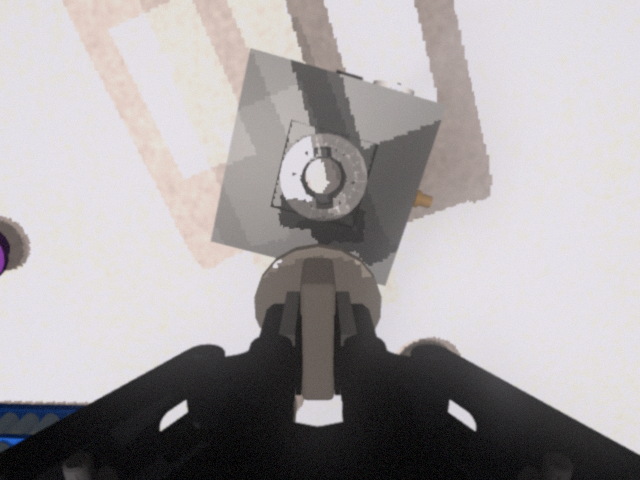

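Run:
```python
import cv2
im=cv2.imread("pics/w4.png")[125:229,270:374]
cv2.imwrite("pics/w4c.png",cv2.resize(im,None,fx=5.5,fy=5.5,interpolation=cv2.INTER_CUBIC))
```

```text
(no output)
```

View pics/w4c.png

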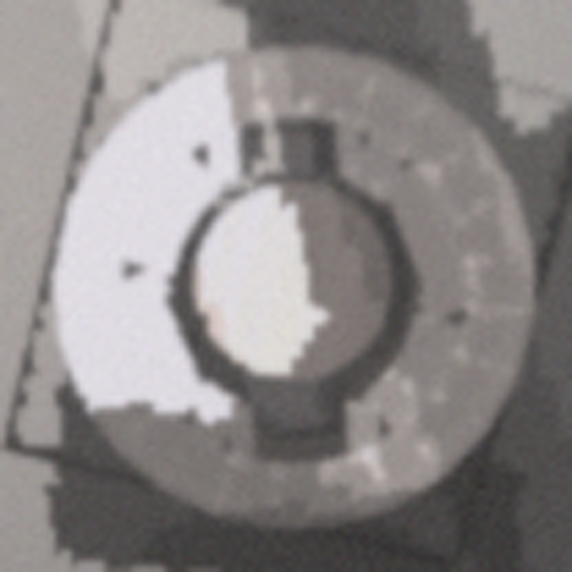

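The crop shows the collar clearly, centred at crop (295,287). The slot ends are at crop (289,120) and (302,457), which is (322.5,147) and (325,208) in the full frame.

Run:
```python
from h import *
z=np.load("pics/w4.npz"); T=z["T"]
im=manip.get_image("wrist"); f=lambda L:[(270+a/5.5,125+b/5.5) for a,b in L]
o=onz(im,f([(55,286),(535,290),(295,45),(295,527)]),75,T); print(o)
c=cv2.fitEllipse if 0 else None
# circle fit, outer edge points
A=np.c_[2*o[:,:2],np.ones(4)]; b=(o[:,:2]**2).sum(1); x=np.linalg.lstsq(A,b,rcond=None)[0]; print("centre",x[:2],"r",np.sqrt(x[2]+x[0]**2+x[1]**2))
sl=onz(im,f([(289,120),(302,457)]),75,T); d=sl[0]-sl[1]; print(sl,sl.mean(0),np.hypot(*d[:2]),"ang",np.arctan2(d[1],d[0]))
co=onz(im,f([(244,120),(257,458),(334,120),(348,455)]),75,T); print([np.arctan2(*(co[i]-co[i+1])[[1,0]]) for i in(0,2)])
s=manip.get_state(); print(s["eef_pos"],yaw(s),yaw(s)-np.arctan2(d[1],d[0]))
```

```text
[[529.01847934 144.7523645   75.        ]
 [538.84511932 204.11180168  75.        ]
 [504.88086372 178.86988739  75.        ]
 [564.25913423 169.78272847  75.        ]]
centre [534.56942515 174.32653504] r 30.062709314400905
[[513.56598838 176.79451589  75.        ]
 [555.3312226  172.05431715  75.        ]] [534.44860549 174.42441652  75.        ] 42.03337095409652 ang 3.0285799714115944
[np.float64(3.022862242759646), np.float64(3.0374737293239686)]
[573.38433889 164.50960187 225.55343892] 2.9855758668097705 -0.04300410460182391
```

Run:
```python
from h import *
s=manip.get_state()
print(delta(s,[534.8,174.0,140],3.0286))
```

```text
(array([0.66 , 0.057, 1.426]), array([-0.   , -0.   , -0.021]))
```

>>> carry_out(
  series=[0.33,0.028,0,0,0,0,1,0.33,0.028,0,0,0,0,1,0,0,0.3,0,0,-0.021,1,0,0,0.3,0,0,0,1,0,0,0.3,0,0,0,1,0,0,0.3,0,0,0,1,0,0,0.2,0,0,0,1,0,0,0,0,0,0,1,0,0,0,0,0,0,1],
)

```text
time: 9.85
eef_pos: [534.9, 174.4, 142.3]
tcp_rot: [0.055, 0.998, 0.0, 0.001]
ft_force: [0.2, 0.4, -1.5]
finger_gap: 0.128
```

Run:
```python
from h import *
s,im,T=wrist()
print(s["time"],s["eef_pos"],yaw(s),s["finger_gap"],s["ft_force"])
print(delta(s,[534.8,174.0,134],3.0286))
cv2.imwrite("pics/w5.png",cv2.convertScaleAbs(im["color"],alpha=1.5))
im=manip.get_image("side");c=im["color"][130:290,180:340]
cv2.imwrite("pics/s5.png",cv2.convertScaleAbs(cv2.resize(c,None,fx=3.5,fy=3.5,interpolation=cv2.INTER_CUBIC),alpha=1.5))
```

```text
9.85 [534.9321026  174.39238141 142.34224575] 3.031605114198999 0.1279587320877868 [ 0.21385302  0.44379573 -1.4910252 ]
(array([ 0.002, -0.007,  0.139]), array([0.   , 0.   , 0.001]))
```

View pics/w5.png

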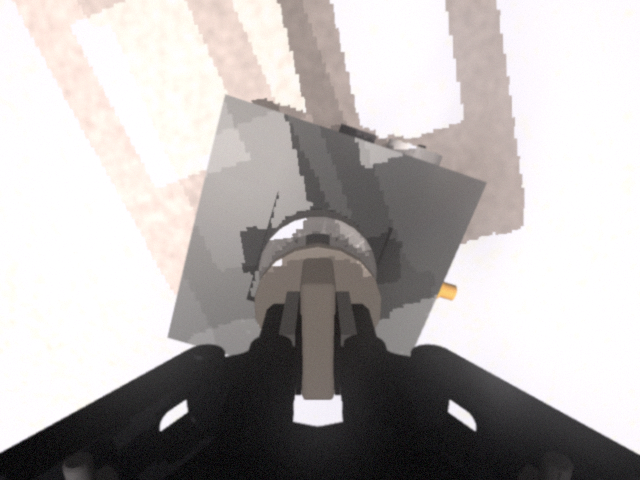

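View pics/s5.png

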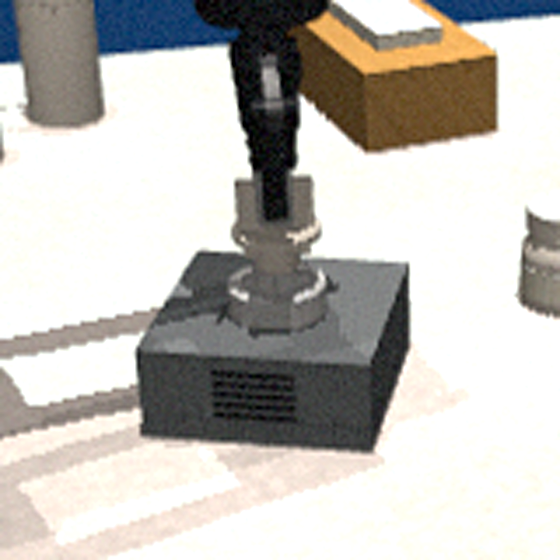

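In both views the cap hangs centred over the collar. I descend gently.

>>> carry_out(
  series=[0,-0.005,0.08,0,0,0,1,0,0,0.08,0,0,0,1,0,0,0.08,0,0,0,1,0,0,0,0,0,0,1],
)

```text
time: 10.45
eef_pos: [534.3, 173.7, 126.6]
tcp_rot: [0.055, 0.998, -0.0, -0.001]
ft_force: [0.1, -0.5, -1.4]
finger_gap: 0.124
```

>>> carry_out(
  series=[0,0,0.03,0,0,0,1,0,0,0.03,0,0,0,1,0,0,0.03,0,0,0,1,0,0,0,0,0,0,1,0,0,0,0,0,0,1],
)

```text
time: 11.08
eef_pos: [534.8, 173.9, 121.9]
tcp_rot: [0.055, 0.998, 0.0, 0.0]
ft_force: [-0.1, 0.7, -2.3]
finger_gap: 0.126
```

>>> carry_out(
  series=[0,0,0.03,0,0,0,1,0,0,0.03,0,0,0,1,0,0,0,0,0,0,1,0,0,0,0,0,0,1],
)

```text
time: 11.58
eef_pos: [534.8, 173.9, 118.5]
tcp_rot: [0.055, 0.998, 0.0, 0.0]
ft_force: [-0.2, 0.3, 1.2]
finger_gap: 0.129
```

>>> carry_out(
  series=[0,0,0.03,0,0,0,1,0,0,0.03,0,0,0,1,0,0,0,0,0,0,1,0,0,0,0,0,0,1],
)

```text
time: 12.08
eef_pos: [534.8, 173.9, 114.8]
tcp_rot: [0.055, 0.998, 0.0, 0.0]
ft_force: [-1.9, 0.0, 3.8]
finger_gap: 0.127
```

The plunger force matches the model, and the lugs are in the slots. I continue to full depth in small steps.

>>> carry_out(
  series=[0,0,0.025,0,0,0,1,0,0,0.02,0,0,0,1,0,0,0,0,0,0,1,0,0,0,0,0,0,1],
)

```text
time: 12.58
eef_pos: [534.8, 173.9, 112.1]
tcp_rot: [0.055, 0.998, 0.0, 0.0]
ft_force: [-1.3, 0.3, 5.4]
finger_gap: 0.13
```

>>> carry_out(
  series=[0,0,0.015,0,0,0,1,0,0,0,0,0,0,1,0,0,0,0,0,0,1],
)

```text
time: 12.95
eef_pos: [534.8, 173.9, 111.2]
tcp_rot: [0.055, 0.998, 0.0, 0.0]
ft_force: [-0.7, 0.1, 5.4]
finger_gap: 0.122
```

>>> carry_out(
  series=[0,0,0.01,0,0,0,1,0,0,0,0,0,0,1,0,0,0,0,0,0,1],
)

```text
time: 13.32
eef_pos: [534.8, 173.9, 111.0]
tcp_rot: [0.055, 0.998, 0.0, 0.0]
ft_force: [-1.0, -0.1, 7.4]
finger_gap: 0.125
```

>>> carry_out(
  series=[0,0,0.01,0,0,0,1,0,0,0,0,0,0,1,0,0,0,0,0,0,1],
)

```text
time: 13.7
eef_pos: [534.8, 173.9, 111.0]
tcp_rot: [0.055, 0.998, 0.0, 0.0]
ft_force: [-2.5, -0.0, 12.7]
finger_gap: 0.129
```

The flange is seated: TCP stalls at z = 111.0 and the force rises above the spring's. I ease off slightly and twist clockwise, which is positive tool z.

>>> carry_out(
  series=[0,0,-0.005,0,0,0,1,0,0,0,0,0,0.04,1,0,0,0,0,0,0.04,1,0,0,0,0,0,0.04,1,0,0,0,0,0,0,1],
)

```text
time: 14.32
eef_pos: [535.2, 174.4, 111.0]
tcp_rot: [0.18, 0.984, 0.001, 0.001]
ft_force: [-1.1, 0.2, 9.1]
finger_gap: 0.125
```

Run:
```python
from h import *
s=manip.get_state()
print(s["time"],s["eef_pos"],yaw(s),s["ft_force"],s["ft_torque"])
```

```text
14.325 [535.21765275 174.3645122  110.95383586] 2.779220191313368 [-1.12781283  0.15675763  9.08136479] [ 0.1106269   0.3020441  -0.05738765]
```

>>> carry_out(
  series=[0,0,0,0,0,0.05,1,0,0,0,0,0,0.05,1,0,0,0,0,0,0.05,1,0,0,0,0,0,0.05,1,0,0,0,0,0,0.05,1,0,0,0,0,0,0.05,1,0,0,0,0,0,0.05,1,0,0,0,0,0,0.05,1,0,0,0,0,0,0.04,1,0,0,0,0,0,0,1],
)

```text
time: 15.58
eef_pos: [535.6, 174.5, 111.0]
tcp_rot: [0.599, 0.801, 0.001, 0.0]
ft_force: [-1.0, 0.9, 7.7]
finger_gap: 0.128
```

Run:
```python
from h import *
s=manip.get_state()
print(s["time"],s["eef_pos"],yaw(s),s["ft_force"],s["ft_torque"])
```

```text
15.575 [535.6177258  174.52471433 110.99353733] 1.8576609264566852 [-1.01006566  0.8591032   7.69707957] [ 0.18447255  0.21991045 -0.10062322]
```

>>> carry_out(
  series=[0,0,0,0,0,0.015,1,0,0,0,0,0,0.015,1,0,0,0,0,0,0.01,1,0,0,0,0,0,0,1,0,0,0,0,0,0,1],
)

```text
time: 16.2
eef_pos: [535.7, 174.6, 111.0]
tcp_rot: [0.631, 0.775, 0.001, 0.0]
ft_force: [-1.0, 2.1, 8.5]
finger_gap: 0.129
```

Run:
```python
from h import *
s=manip.get_state()
print(s["time"],s["eef_pos"],yaw(s),s["ft_force"],s["ft_torque"])
```

```text
16.2 [535.67021966 174.59608133 111.02833808] 1.7747421525917007 [-0.99105858  2.06233715  8.49094935] [0.23533221 0.19482552 0.05452455]
```

>>> carry_out(
  series=[0,0,0,0,0,0.01,1,0,0,0,0,0,0.01,1,0,0,0,0,0,0,1,0,0,0,0,0,0,1],
)

```text
time: 16.7
eef_pos: [535.2, 174.6, 111.0]
tcp_rot: [0.647, 0.762, 0.001, 0.0]
ft_force: [-1.6, 1.4, 8.1]
finger_gap: 0.126
```

Run:
```python
from h import *
s=manip.get_state()
print(s["time"],s["eef_pos"],yaw(s),s["ft_force"],s["ft_torque"])
```

```text
16.7 [535.19043124 174.55840784 111.014547  ] 1.7331478325479828 [-1.57267796  1.39431421  8.1219957 ] [0.25672884 0.28699602 0.13836784]
```

>>> carry_out(
  series=[0,0,0,0,0,0.01,1,0,0,0,0,0,0.01,1,0,0,0,0,0,0,1,0,0,0,0,0,0,1],
)

```text
time: 17.2
eef_pos: [534.6, 174.6, 111.0]
tcp_rot: [0.663, 0.748, 0.001, -0.0]
ft_force: [-3.3, 2.1, 10.0]
finger_gap: 0.128
```

Run:
```python
from h import *
s,im,T=wrist()
print(s["time"],s["eef_pos"],yaw(s),s["ft_force"],s["ft_torque"])
cv2.imwrite("pics/w6.png",cv2.convertScaleAbs(im["color"],alpha=1.5))
```

```text
17.2 [534.57567542 174.59031253 110.99449545] 1.691317107492957 [-3.25229979  2.12149142  9.95985983] [0.29883292 0.500964   0.17308219]
```

View pics/w6.png

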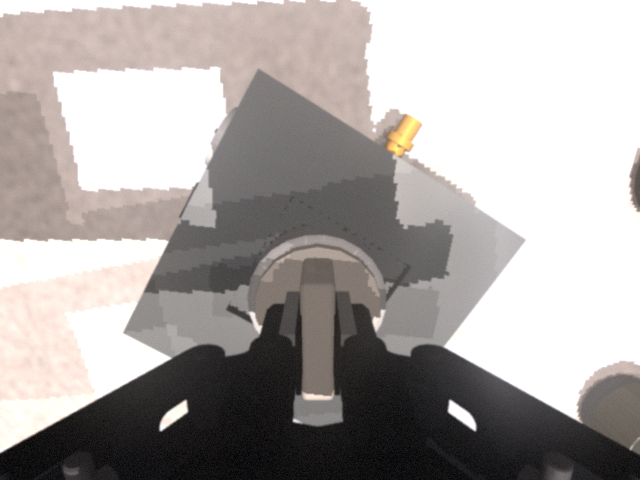

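>>> carry_out(
  series=[0,0,0,0,0,0.015,1,0,0,0,0,0,0,1,0,0,0,0,0,0,1],
)

```text
time: 17.62
eef_pos: [534.4, 174.6, 111.0]
tcp_rot: [0.675, 0.738, 0.0, -0.0]
ft_force: [-2.4, 1.9, 10.0]
finger_gap: 0.129
```

Run:
```python
from h import *
s=manip.get_state()
print(s["time"],s["eef_pos"],yaw(s),s["ft_force"],s["ft_torque"])
```

```text
17.625 [534.37828747 174.60723467 111.00112515] 1.6608952170565552 [-2.38099019  1.92924088  9.96242009] [0.34931803 0.53768087 0.4576214 ]
```

The twist torque jumps to 0.46 N m at 1.37 rad, so the cap is at the stop. I let go.

>>> carry_out(
  series=[0,0,0,0,0,0,0.85,0,0,0,0,0,0,0.7,0,0,0,0,0,0,0.6,0,0,0,0,0,0,0.55,0,0,0,0,0,0,0.55,0,0,0,0,0,0,0.55],
)

```text
time: 18.38
eef_pos: [534.6, 173.8, 110.0]
tcp_rot: [0.675, 0.738, -0.0, -0.0]
ft_force: [0.1, 0.8, -0.4]
finger_gap: 0.452
```

Run:
```python
from h import *
s,im,T=wrist()
print(s["time"],s["eef_pos"],yaw(s),s["finger_gap"],s["ft_force"],s["ft_torque"])
cv2.imwrite("pics/w7.png",cv2.convertScaleAbs(im["color"],alpha=1.5))
```

```text
18.375 [534.60542305 173.78126629 109.97938138] 1.6595351698581973 0.45246250380512826 [ 0.06412715  0.83765457 -0.35078422] [ 0.02569581 -0.00299017 -0.02984832]
```

View pics/w7.png

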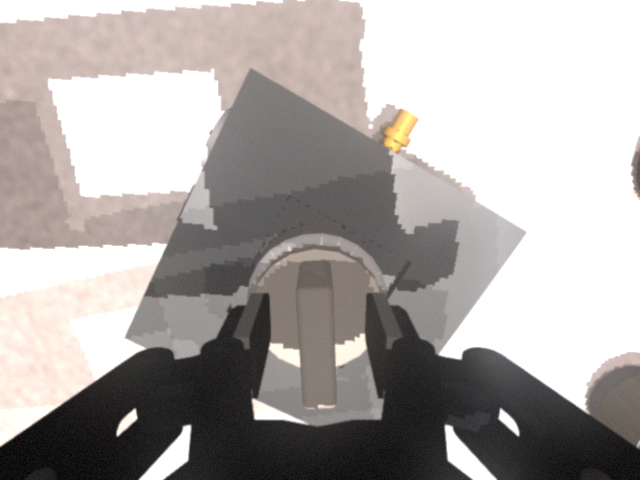

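The cap is free between the fingers and no force remains. I lift straight up and inspect.

>>> carry_out(
  series=[0,0,-0.1,0,0,0,0.5,0,0,-0.2,0,0,0,0.5,0,0,-0.4,0,0,0,0.5,0,0,-0.4,0,0,0,0.5,0,0,-0.4,0,0,0,0.5,0,0,-0.2,0,0,0,0.5,0,0,0,0,0,0,0.5,0,0,0,0,0,0,0.5],
)

```text
time: 19.42
eef_pos: [534.1, 173.7, 211.5]
tcp_rot: [0.675, 0.738, -0.001, -0.0]
ft_force: [0.5, 0.4, -0.4]
finger_gap: 0.498
```

Run:
```python
from h import *
s,im,T=wrist()
print(s["time"],s["eef_pos"],yaw(s),s["finger_gap"],s["ft_force"])
cv2.imwrite("pics/w8.png",cv2.convertScaleAbs(im["color"],alpha=1.5)); np.savez("pics/w8.npz",T=T,d=im["depth"])
im=manip.get_image("side");c=im["color"][180:260,210:310]
cv2.imwrite("pics/s8.png",cv2.convertScaleAbs(cv2.resize(c,None,fx=7,fy=7,interpolation=cv2.INTER_CUBIC),alpha=1.5))
```

```text
19.425 [534.09270639 173.70732642 211.48229778] 1.6596407862150702 0.49786594681251867 [ 0.47250685  0.35315738 -0.37937167]
```

View pics/w8.png

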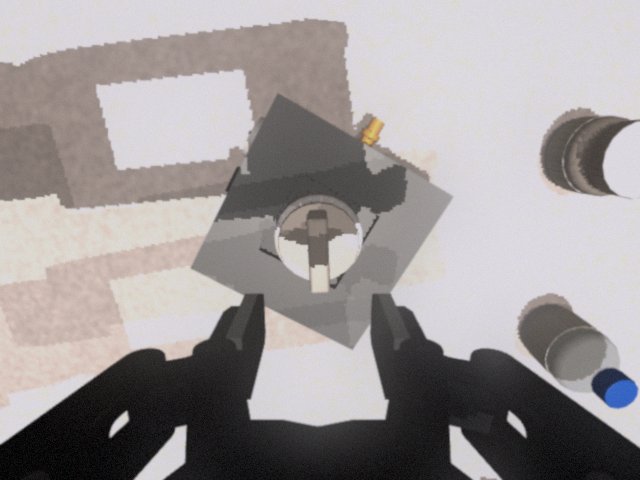

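View pics/s8.png

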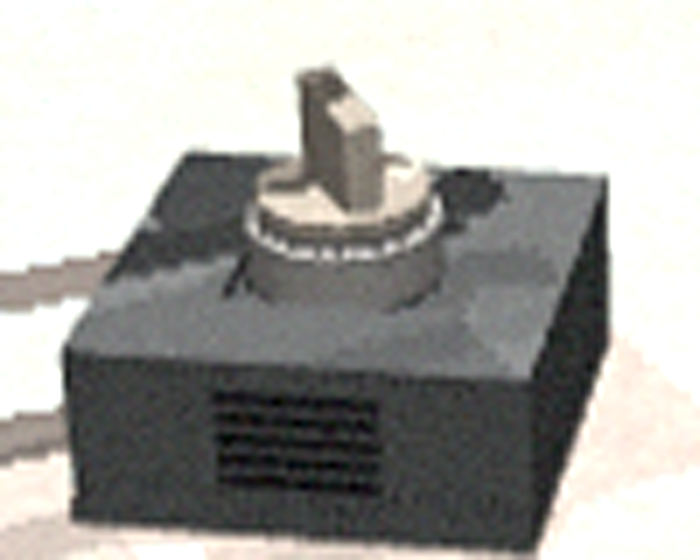

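The cap stands upright in the collar with its wing at (319,250) and is free of the fingers. I check its height by depth against the pump top. I expect the wing top at 115.5 if locked, 119 if unlocked and 111 if fully down.

```bash
python3 - <<'E'
from h import *
im=manip.get_image("wrist"); z=np.load("pics/w8.npz"); T=z["T"]; d=z["d"]
def zz(u0,u1,v0,v1):
    uu,vv=np.meshgrid(range(u0,u1),range(v0,v1)); uv=np.c_[uu.ravel(),vv.ravel()]
    o,r=ray(im,uv,T); p=o+r*d[vv.ravel(),uu.ravel()][:,None]; return np.median(p,0),p[:,2].std()
for n,b in dict(wing=(314,323,230,285),wingfar=(314,323,226,240),wingnear=(314,323,272,286),flangeL=(284,304,228,258),flangeR=(334,354,228,258),pumpU=(270,300,130,170),pumpR=(390,420,200,225),pumpL=(210,240,255,275),table=(450,500,260,300)).items(): print(n,*zz(*b))
w=onz(im,[(309,222),(329,222),(329,292),(311,292)],115.5,T);print(w.mean(0),np.linalg.norm(w[0]-w[3]))
E
python3 -c "
import cv2
im=cv2.imread('pics/w8.png')[185:305,260:380]
cv2.imwrite('pics/w8c.png',cv2.resize(im,None,fx=5,fy=5,interpolation=cv2.INTER_CUBIC))"
```

```text
wing [534.33775222 173.72238824 115.19509907] 9.608103951167873
wingfar [533.03616061 188.44127173 115.12577989] 0.5693188985962585
wingnear [535.56055214 160.57848343 115.19298795] 0.6356055670351772
flangeL [518.33185829 172.58709198  85.15571522] 14.051321064736298
flangeR [551.02646547 175.44011981  85.18516235] 9.952980639198561
pumpU [506.44874569 230.28458855  59.5327704 ] 15.530080631424033
pumpR [594.19568349 194.81681523  59.69485911] 13.888976114103592
pumpL [467.68631087 143.65289966  59.63501598] 10.995493251674057
table [ 6.82781079e+02  1.27482090e+02 -1.44304489e-01] 20.76613582047551
[535.28127053 173.44919359 115.5       ] 42.8550722035424
```

View pics/w8c.png

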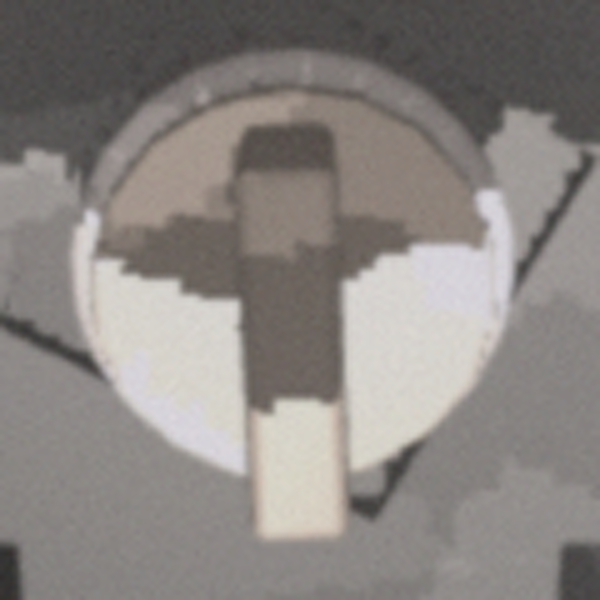

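The wing top is at 115.2, or 115.5 after correcting by the pump-top reading. The flange top is at 85.2 on both sides, so the cap is level and at the locked height of 17.5 mm below the mouth. Handing in.

Run:
```python
from h import *
s=manip.get_state(); print(s["time"],s["ft_force"]); print(manip.close_job())
```

```text
19.575 [ 0.49762513 -0.81194394 -0.46431486]
the job is handed in; nothing more can be done
None
```

The cap is back on the pump and locked, by my last checks; the job was handed in at 19.6 s and gave no verdict.

**What I did:** I took the white cap from its ring stand and used the wrist camera to find the collar and line the lugs up with the slots. They went in without any searching by feel. I pressed until the flange seated (about 13 N reading at the wrist), turned clockwise about 1.37 rad to the stop (0.46 N m), let go and lifted clear.

**Last checks:**
- **Height:** depth puts the wing top at 115.2 mm and the flange top at 85.2 mm. Correcting by the pump top (it read about 59.6 against 60 mm) makes the cap's origin about 17.5 mm below the mouth, the locked height.
- **Level and centring:** the cap is level, with both ends of the wing and both sides of the flange matching. It is within about 1 mm of the port's axis.
- **Contact:** the fingers were clear of the cap and the remaining force readings were within about 1 N, no more than the readings with nothing touching.

**Disagreements:**
- The first top-camera estimate of the port was about 3 mm off the wrist camera's; I used the wrist one, and the cap seated without strain.
- The 1.37 rad is slightly more than the nominal 1.32 rad, which I put down to slot play and a little give in the grip.

I did not re-measure the bottle, jar and rack at the end, but the arm never went near them.

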